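# Close up the watch leak tester

## Task

Get the watch ready for its leak test: with the tester's carriage still pulled out, set the watch gently, dial up, in the middle of the white cushion on the carriage, then stand the larger of the two aluminium bell covers over it so that its rim sits flat on the carriage plate. Then slide the carriage fully home under the press head, and only then press the lever all the way down. Set the watch and the cover down rather than dropping them, and leave the other things on the bench where they are.

Things in the scene. Friction and masses are not known exactly. Their poses are not given: they have to be found in the camera images.
- tester: Grey leak tester, fixed. Origin: centre under its base (360 x 160 x 14 mm); +x from the pulled-out carriage to the rear posts, z up. Local mm: overhanging head x 40 to 175, y -70 to 70, z 125 to 170; press foot under it (radius 20, underside z 102 with lever up, above the home seat at x 90); guide rails at y +-66 reach z 28; lever beside the head at y -115.
- carriage (a joint): Sliding carriage of the tester (aluminium plate 190 x 112 mm, its top face 22 mm above the bench) in m: 0 = fully home under the head (stop), grows as it is pulled out along the tester's -x, at most 0.17. Moves with about 2 N.
- seat (a point): Centre of the top face of the round white cushion on the carriage (52 mm diameter, 10 mm high above the carriage plate). Moves with the carriage; axes as the tester's. Under the centre of the head when the carriage is home.
- tab (a point): Centre of the front face (the face looking to the tester's -x) of the carriage's upright push tab, an aluminium plate 90 mm wide, 44 mm high (16 to 60 mm above the bench) and 8 mm thick; this point is 40 mm above the bench and 134 mm in front of the seat centre. Push it along the tester's +x to close.
- lever (a joint): Press lever in rad: 0 = up (38 degrees above level, pointing to the tester's -x), grows as it is pressed down, stop at 0.85 (about 11 degrees below level). It stays where it is left; it needs about 2 to 4 N at the tip. It lowers the press foot by 21 mm at 0.85.
- lever_tip (a point): Centre of the lever's black cross bar (16 mm diameter, 40 mm long, along the tester's y), 120 mm from the pivot. Moves with the lever.
- lever_pivot (a point): The lever's pivot axis (along the tester's y), fixed to the tester, 150 mm above the bench.
- watch: Steel watch head without strap, dark dial up: round case 39 mm diameter, 11 mm high. Origin: centre of its underside; z up. Its x axis runs along the lugs: the flat lug ends lie at x = +-23 mm, 19 mm wide in y, 1 to 8 mm high; a good grasp is across them (46 mm). A small crown sits at +y.
- cover: The larger bell cover, aluminium, open below: 80 mm outside and 74 mm inside diameter, 32 mm high (28 mm deep inside), with a round knob on top, 18 mm diameter and 22 mm high (total 54 mm). Origin: centre of its open rim's plane; z up.
- small_cover: The smaller bell cover (bystander), aluminium, 46 mm diameter, 24 mm high with a knob 14 mm diameter and 18 mm high; too small for the watch. Origin: centre of its underside.
- loupe: Bystander: black eye loupe standing up, 46 mm diameter, 36 mm high. Origin: centre of underside.
- case_ring: Bystander: dark steel ring, 52 mm diameter, 16 mm high. Origin: centre of underside.
- ring_stack: Bystander: grooved aluminium holder, 54 mm diameter, 36 mm high. Origin: centre of underside.
- stone_box: Bystander: clear open box of stones, 85 x 65 x 32 mm. Origin: centre of underside.
- screwdriver: Bystander: screwdriver, 140 mm long, lying along its x axis.
- tweezers: Bystander: steel tweezers, 135 mm long, 8 mm high, lying along its x axis.
Mind the look-alikes: they are no part of the job. Leave any turquoise look-alike of the cover alone. Leave any blue look-alike of the watch alone.

How it is judged (in metres and radians):
On the way, in this order (a step that is already met when the one before it is completed fails the run):
1. the watch lies dial up on the cushion, released, with the carriage still pulled out (horizontal distance between watch and seat below 0.012 m and z of watch in the frame of seat between -0.005 and 0.005 m and angle between watch's own z axis and vertical below 0.15 rad and contact force between the fingers and watch below 0.2 N and value of joint carriage above 0.1 m), for 0.2 s.
2. the large cover stands over the watch with its rim down on the carriage, released, with the carriage still pulled out (horizontal distance between watch and seat below 0.012 m and z of watch in the frame of seat between -0.005 and 0.005 m and angle between watch's own z axis and vertical below 0.15 rad and horizontal distance between cover and seat below 0.015 m and z of cover in the frame of seat between -0.015 and -0.005 m and angle between cover's own z axis and vertical below 0.12 rad and contact force between the fingers and cover below 0.2 N and value of joint carriage above 0.1 m), for 0.2 s.
3. the carriage is fully home with the watch and the cover still in place (horizontal distance between watch and seat below 0.012 m and z of watch in the frame of seat between -0.005 and 0.005 m and angle between watch's own z axis and vertical below 0.15 rad and horizontal distance between cover and seat below 0.015 m and z of cover in the frame of seat between -0.015 and -0.005 m and angle between cover's own z axis and vertical below 0.12 rad and value of joint carriage below 0.005 m), for 0.2 s.
4. the lever is pressed all the way down (all of step 3 and value of joint lever above 0.75 rad), for 0.2 s.
At the end, for the whole second after the job is handed in: The watch lies dial up on the cushion (within 12 mm of its centre, flat), the large cover stands over it with its rim down on the carriage (within 15 mm of the cushion's centre, flat to 5 mm), the carriage is home to 5 mm, the lever is down (at least 0.75 rad of 0.85), and all is at rest (all of step 4 and linear speed of each of watch, cover below 0.02 m/s); the robot touches nothing.
It fails at once if the lever is pressed down before the carriage is home (value of joint lever above 0.45 rad and value of joint carriage above 0.01 m).
It fails at once if the watch is dropped (linear speed of watch above 0.6 m/s and contact force between the fingers and watch below 0.05 N).
It fails at once if the cover is dropped (linear speed of cover above 0.6 m/s and contact force between the fingers and cover below 0.05 N).
It fails at once if a bystander is pushed more than 30 mm from its place (distance of any of small_cover, loupe, case_ring, ring_stack, stone_box, screwdriver, tweezers from where it was at the start of the episode above 0.03 m).
It also fails if it takes over 72 s, if anything falls off the work surface, if the arm or the gripper's body presses on something with over 40 N, if the wrist force passes 120 N, or if a joint passes its speed limit or range.

## Robot

A 6-joint arm with a two-finger parallel gripper is mounted at the origin on the work surface. World frame = base frame: x ahead of the robot, y to its left, z up, the work surface at z = 0. Lengths are in mm, angles in rad, forces in N, time in s.
With the tool pointing down it reaches from about 275 to 875 mm from the base axis. Payload 12.5 kg.
Tool frame: the origin (TCP) lies on the mounting face of the last link; the fingertips stand 173 mm ahead of it and the grasp point (between the pads) lies 155 mm ahead of it; z points along the fingers, y is the line along which they close (so a half turn about z gives the same grasp; the last joint's range is limited). The gripper opens to 85 mm and grips with 20 to 120 N. Pads are 22 mm wide; open, the fingers measure 114 mm over their backs; the gripper's body (76 mm by 85 mm) begins 54 mm behind the grasp point. The pads swing forward as they close: fully open they stand 13 mm farther back than shut.
Start: joints at [1.167, 0.351, 1.652, -0, 1.139, -0.085], TCP at [172.354, 522.283, 404.69] pointing down, gripper open.
Joint ranges: [-2.75, 2.75], [-0.79, 2.1], [0.01, 2.65], [-1.57, 4.71], [0.07, 3.14], [-2.87, 2.87]. Speed limits (rad/s): [2.22, 2.22, 2.79, 3.14, 3.14, 3.14].

## Interface

Orientations are given as a unit quaternion [x, y, z, w].
In Python, from rig import bot, imaging gives the robot as it stands. The module is installed in compiled form; this text tells all that it offers.
- The arm moves only by the tool move_arm, never from a script. Its argument "rows" is a list of rows, each an object with "translation": the shift along the tool's x, y, z in cm, a list of three; "turn": the turn, a rotation vector about the tool's x, y, z in degrees, a list of three; "claw": the closure, from -1 (fully open) to 1 (shut). In form: [{"translation": [tx, ty, tz], "turn": [wx, wy, wz], "claw": claw}, ...]. A call has 1 to 8 rows; each row is the pose to reach, as a shift and turn from the pose commanded when the call began, along the tool's axes at that moment; what a row does not reach only later rows make up. A row lasts 1/12 s, in which the tool goes at most 41.7 mm and 7.16 degrees, less where a joint would pass 70% of its speed; a pose out of reach is approached as far as the arm can. A call with a gripper value outside its range is refused whole. The fingers move at their own pace and stop on an object; the grip force is fixed at half the most. Time passes only in rows, so rows that repeat a pose let the fingers close. It gives the time, the measured TCP pose, the force, the opening and the grip force at its end, in the units of the state.
- bot.get_obs(): the state, without advancing time (a new reading comes with each control period).
- imaging.capture(name): name is "side" or "top"; returns the picture (480x640x3 uint8, red, green, blue); there is no depth.
- imaging.camera_model(name): a dict with "K" (3x3 intrinsics, pixels), "R" (3x3) and "t" (3): a world point X has camera coordinates R X + t. Camera axes: x right, y down, z forward; pixel columns grow to the right and rows downward; lengths in mm; the calibration is good to about 2 mm. A picture is of the moment at which its call begins. camera_model takes no time and is no camera call.
- bot.finish_job(): hands the job in; it is judged then, once.
Trained networks look in the newest picture that a camera, given by its name, has taken for a name from the list of things; names that differ only in an ending like _2 or _b are one class to them, and where a whole thing is asked for, a point or a joint stands for the part that bears it (a point fixed in the world has none). Each returns a list of dicts, best first, with "conf" (0 to 1); they miss things now and then, are a little off and sometimes report something else, mostly with a low value. They report only what shows in the picture. A call takes as long as a camera call. They do not tell look-alikes from the thing itself.
- imaging.search_frame(camera, name): "at" ([x, y, z] in mm, in world coordinates, good to about 4 mm: the middle of the surface that is visible of it).
- imaging.regions_of(camera, name): "pixels" (480x640 bool, what is visible of it).
- imaging.mark_of(camera, name): "at" ([x, y, z] in mm, in world coordinates, good to about 4 mm: a listed point, or the origin of a listed thing).
The state is a dict: "time_s": time; "joint_positions": joint angles; "qvel": joint speeds; "joint_efforts": joint torques, N m; "eef_pos": TCP position; "tcp_rot": TCP orientation; "contact_force": force on the tool from outside, world axes, zero at the start; "moment": the same for the moment, N m; "finger_gap": opening from 0.0 (shut) to 1.0 (fully open); "grip_force": force on a finger pad.
Only numpy, scipy, OpenCV 4.12 (cv2) and the standard library are available. Lean on these libraries where they do the work, as an engineer would, in place of code of your own. Each camera call takes 0.05 s, during which the arm holds its last target. There are 200 camera calls.

## Working session

There is one attempt and no reset: what is moved stays moved. The work goes in short steps, Python scripts to look and compute and a tool call to move; the robot and the scene stay as the last step left them, time stands still between calls to the robot, and variables do not carry over. Pictures are saved under pics/ and viewed, at most 10 in all, crops included, and the job is handed in when it is done.

Besides the shell and the picture viewer there is one more tool, called as a command line: name --argument value ..., lists and objects as JSON in quotes. move_arm: Moves the arm, as the interface text tells. Its arguments: {"type":"object","properties":{"rows":{"type":"array"}},"required":["rows"]}

```bash
mkdir -p pics; python3 - <<'E'
from rig import bot, imaging
import cv2, numpy as np
o=bot.get_obs(); print(o)
for c in("side","top"):
    im=imaging.capture(c); cv2.imwrite(f"pics/{c}0.png",im[:,:,::-1])
    m=imaging.camera_model(c); print(c,np.round(m["K"],1).tolist(),np.round(m["R"],3).tolist(),np.round(m["t"],1).tolist())
    for n in("watch","cover","seat","tab","lever_tip","lever_pivot","tester","small_cover","loupe","case_ring","ring_stack","stone_box","screwdriver","tweezers"):
        print(c,n,[(np.round(d["at"]).tolist(),round(d["conf"],2)) for d in imaging.mark_of(c,n)])
E
```

```text
{'time_s': 0.0, 'joint_positions': array([ 1.16740293e+00,  3.51274189e-01,  1.65244613e+00, -2.99291137e-06,
        1.13909397e+00, -8.45866902e-02]), 'qvel': array([-2.18317816e-04, -3.44458389e-04, -2.27128397e-05, -7.86540524e-04,
        1.59718446e-03, -5.47611398e-04]), 'joint_efforts': array([ 1.75299319e-03, -5.06097257e+01, -2.91407382e+01, -3.20503474e-06,
        4.47418963e-03,  8.65415132e-06]), 'eef_pos': array([172.30636548, 522.17600522, 404.12913023]), 'tcp_rot': array([ 1.58728505e-01,  9.87322080e-01, -5.93053756e-04, -1.46240391e-04]), 'contact_force': array([-0.37251321,  0.10218589,  0.24626938]), 'moment': array([ 0.01021097, -0.00054502,  0.04194449]), 'grip_force': 0.0, 'finger_gap': 1.001722974308282}
side [[441.1, 0.0, 325.6], [0.0, 441.1, 241.3], [0.0, 0.0, 1.0]] [[-0.998, -0.054, 0.025], [-0.052, 0.609, -0.792], [0.027, -0.792, -0.611]] [544.0, 161.3, 1187.5]
side watch [([577.0, 290.0, 0.0], 0.86), ([631.0, 357.0, 1.0], 0.68), ([490.0, 330.0, -0.0], 0.68)]
side cover [([370.0, -142.0, 2.0], 0.8), ([424.0, -266.0, 1.0], 0.68)]
side seat [([602.0, 46.0, 
[... 873 characters left out ...]
op seat [([601.0, 48.0, 32.0], 0.94), ([469.0, 34.0, 41.0], 0.16)]
top tab [([469.0, 32.0, 44.0], 0.74)]
top lever_tip [([638.0, -66.0, 212.0], 0.72), ([430.0, -270.0, -1.0], 0.19)]
top lever_pivot [([743.0, -51.0, 151.0], 0.87), ([670.0, 59.0, 0.0], 0.55)]
top tester [([672.0, 58.0, -2.0], 0.82)]
top small_cover [([382.0, 266.0, -1.0], 0.61), ([723.0, 338.0, 5.0], 0.49)]
top loupe [([567.0, -300.0, 0.0], 0.62), ([438.0, 468.0, -0.0], 0.45)]
top case_ring [([722.0, 340.0, 4.0], 0.59)]
top ring_stack [([715.0, -278.0, -1.0], 0.68)]
top stone_box [([441.0, 469.0, 0.0], 0.72), ([601.0, 50.0, 34.0], 0.17)]
top screwdriver [([638.0, 453.0, 0.0], 0.64)]
top tweezers [([475.0, -488.0, -2.0], 0.61)]
```

View pics/top0.png

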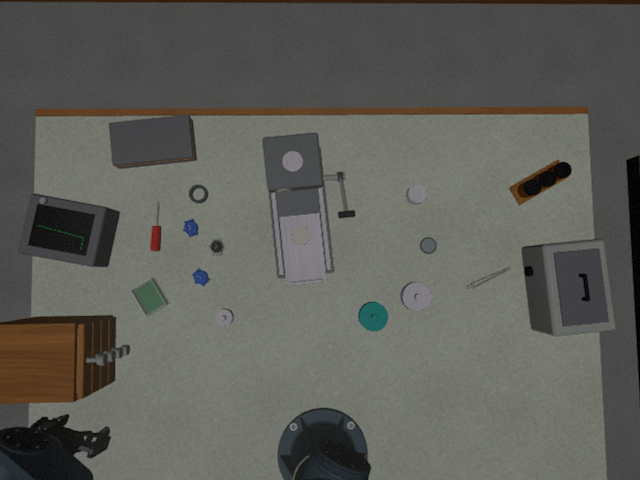

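View pics/side0.png

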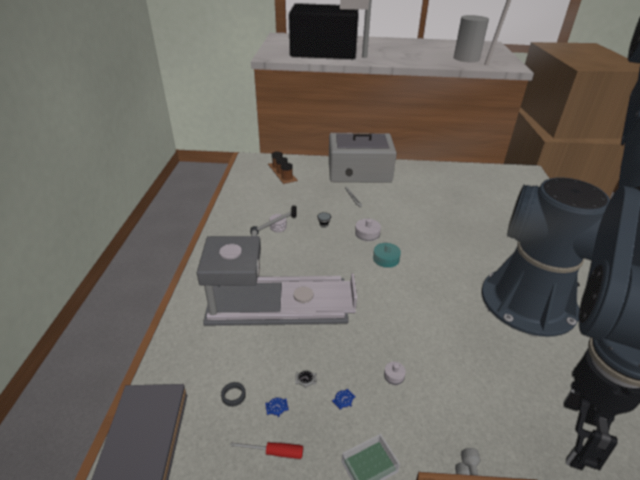

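Top view: the tester has its carriage pulled out (cushion at 302,235), and the lever tip is at 346,213. The side view agrees.

- **Watch candidates:** (216,246) is steel with a dark dial; (191,228) and (201,277) are blue. The steel one fits.
- **Cover candidates:** (416,296) is aluminium; (373,316) is turquoise. The aluminium one fits.

I'll confirm both in one enlarged crop and measure them.

```bash
cat > h.py <<'E'
import numpy as np, cv2
from rig import bot, imaging
M={c:imaging.camera_model(c) for c in("side","top")}
def proj(c,X):
    m=M[c]; x=np.asarray(m["K"])@(np.asarray(m["R"])@np.asarray(X,float)+np.asarray(m["t"])); return x[:2]/x[2]
def onplane(c,px,z):
    m=M[c]; R=np.asarray(m["R"]); C=-R.T@np.asarray(m["t"])
    d=R.T@np.linalg.inv(m["K"])@np.array([px[0],px[1],1.]); return C+d*(z-C[2])/d[2]
def tri(ps,pt):
    P=[np.asarray(M[c]["K"])@np.c_[M[c]["R"],M[c]["t"]] for c in("side","top")]
    X=cv2.triangulatePoints(P[0],P[1],np.array(ps,float).reshape(2,1),np.array(pt,float).reshape(2,1)); return (X[:3]/X[3]).ravel()
def state():
    from scipy.spatial.transform import Rotation as Ro
    o=bot.get_obs(); return o,np.array(o["eef_pos"]),Ro.from_quat(o["tcp_rot"])
def rel(p,R,target): return np.round(R.inv().apply(np.asarray(target)-p)/10,2)
E
python3 - <<'E'
from h import *
t=cv2.imread("pics/top0.png");s=cv2.imread("pics/side0.png")
f=lambda im,u,v,r:cv2.resize(im[v-r:v+r,u-r:u+r],(300,300),interpolation=cv2.INTER_CUBIC)
cv2.imwrite("pics/crop0.png",np.vstack([np.hstack([f(t,210,250,35),f(t,216,246,15)]),np.hstack([f(t,400,305,45),f(s,306,378,15)])]))
imaging.capture("side");imaging.capture("top")
ex={"watch":[577,289,5],"cover":[427,-268,30],"seat":[601,47,32],"tab":[470,38,40],"lever_tip":[637,-64,210]}
for n in ex:
    c2={}
    for c in M:
        best=None
        for d in imaging.regions_of(c,n):
            y,x=np.nonzero(d["pixels"]); ce=np.array([x.mean(),y.mean()]); e=np.linalg.norm(ce-proj(c,ex[n]))
            if best is None or e<best[0]: best=(e,ce,len(x),d["conf"],(x.min(),x.max(),y.min(),y.max()))
        c2[c]=best; print(n,c,best)
        print("  at",[np.round(d["at"]).tolist() for d in imaging.search_frame(c,n)][:3])
    if all(c2.values()): print(n,"tri",np.round(tri(c2["side"][1],c2["top"][1]),1))
E
```

```text
watch side (np.float64(1.1834905634247173), array([305.16987179, 378.43910256]), 312, 0.78, (np.int64(294), np.int64(316), np.int64(370), np.int64(387)))
  at [[631.0, 362.0, 13.0], [489.0, 333.0, 10.0], [576.0, 291.0, 10.0]]
watch top (np.float64(1.771168307520917), array([215.66081871, 247.07017544]), 171, 0.5, (np.int64(209), np.int64(222), np.int64(239), np.int64(255)))
  at [[630.0, 357.0, 13.0], [471.0, -476.0, 6.0], [494.0, 330.0, 9.0]]
watch tri [573.3 290.2   8.6]
cover side (np.float64(3.971945017037008), array([367.08958333, 230.03958333]), 480, 0.68, (np.int64(354), np.int64(380), np.int64(219), np.int64(241)))
  at [[378.0, -126.0, 32.0], [427.0, -246.0, 34.0]]
cover top (np.float64(1.7929086182694993), array([415.00561798, 296.39466292]), 712, 0.95, (np.int64(400), np.int64(430), np.int64(282), np.int64(311)))
  at [[376.0, -143.0, 31.0], [386.0, 266.0, 23.0], [431.0, -261.0, 29.0]]
cover tri [ 426.6 -266.3   15.8]
seat side (np.float64(16.324600451714836), array([319.26764833, 296.3369424 ]), 2309, 0.84, (np.int64(281), np.int64(356), np.int64(276), np.int64(312)))
  a
[... 284 characters left out ...]
.16614976, 296.19406292]), 2257, 0.81, (np.int64(281), np.int64(355), np.int64(275), np.int64(312)))
  at []
tab top (np.float64(33.580444959497214), array([301.99198543, 249.17486339]), 2745, 0.89, (np.int64(279), np.int64(325), np.int64(214), np.int64(285)))
  at [[561.0, 45.0, 23.0]]
tab tri [561.   48.5  23.3]
lever_tip side (np.float64(17.52368604899147), array([277.41496599, 219.03741497]), 294, 0.68, (np.int64(250), np.int64(297), np.int64(205), np.int64(233)))
  at [[676.0, -55.0, 188.0]]
lever_tip top (np.float64(14.506178701173226), array([343.14652015, 199.34432234]), 273, 0.73, (np.int64(336), np.int64(354), np.int64(172), np.int64(218)))
  at []
lever_tip tri [675.7 -56.9 187.5]
```

View pics/crop0.png

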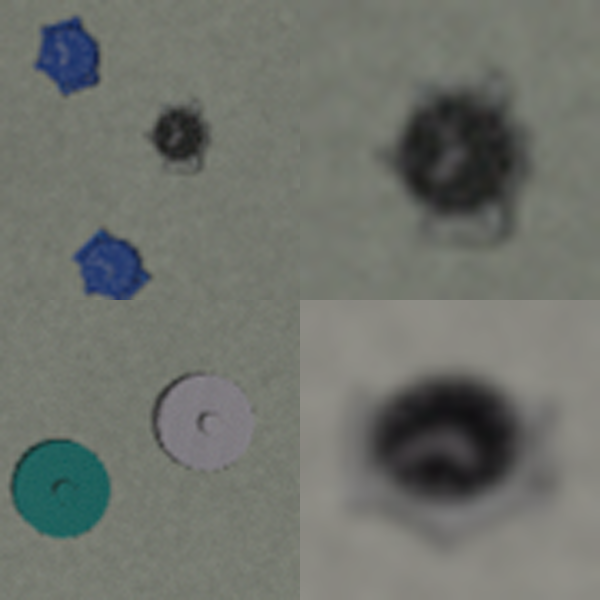

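The crop confirms both choices: the steel, dark-dialled watch at (216,246), with lugs along image vertical (about world x) and the crown to the left (+y); and the aluminium cover at (416,296). Next I need the precise positions and the tester's yaw.

```bash
python3 - <<'E'
from h import *
print("watch",tri((305.3,376.7),(216,246)).round(1), onplane("top",(216,246),11).round(1), onplane("side",(305.3,376.7),11).round(1))
imaging.capture("top"); imaging.capture("side")
d=imaging.regions_of("top","seat")[0]["pixels"]
y,x=np.nonzero(d); pts=np.array([onplane("top",p,22)[:2] for p in zip(x,y)],np.float32)
r=cv2.minAreaRect(pts); print("rect",r)
# side edge fit by rows
L=[];Rr=[]
for v in range(222,276):
    xs=np.nonzero(d[v])[0]; L.append(onplane("top",(xs.min()-.5,v),22)[:2]); Rr.append(onplane("top",(xs.max()+.5,v),22)[:2])
for E in(L,Rr):
    vx,vy,*q=cv2.fitLine(np.array(E,np.float32),cv2.DIST_HUBER,0,.01,.01).ravel(); print("yaw",np.degrees(np.arctan(vy/vx)),q)
# cushion: circles in gray
# repeated point marks averaged
for n in("seat","tab","lever_tip","lever_pivot","tester","cover","watch"):
    for c in M:
        A=[]
        for _ in range(3):
            imaging.capture(c); A+=[m["at"] for m in imaging.mark_of(c,n) if m["conf"]>.4]
        print(n,c,[np.round(a,0).tolist() for a in A])
t=cv2.imread("pics/top0.png");s=cv2.imread("pics/side0.png")
f=lambda im,u,v,a,b:cv2.resize(im[v-b:v+b,u-a:u+a],(800,300),interpolation=cv2.INTER_CUBIC)
cv2.imwrite("pics/crop1.png",np.vstack([f(t,310,240,80,30),f(s,300,290,80,30)]))
E
```

```text
watch [574.7 288.4  12.5] [575.1 288.7  11. ] [574.4 287.4  11. ]
rect ((562.7145385742188, 48.15275573730469), (192.74404907226562, 112.55042266845703), 5.629234790802002)
yaw 5.5333486 [np.float32(565.1585), np.float32(104.684586)]
yaw 5.6308403 [np.float32(570.8065), np.float32(-7.5909085)]
seat side [[600.0, 48.0, 34.0], [604.0, 49.0, 34.0], [603.0, 45.0, 32.0]]
seat top [[602.0, 50.0, 30.0], [604.0, 48.0, 30.0], [600.0, 48.0, 31.0]]
tab side [[471.0, 39.0, 41.0], [471.0, 42.0, 40.0], [471.0, 43.0, 43.0], [570.0, -304.0, 1.0]]
tab top [[469.0, 37.0, 42.0], [570.0, -299.0, -2.0], [467.0, 33.0, 42.0], [715.0, -276.0, 1.0]]
lever_tip side [[637.0, -63.0, 207.0], [634.0, -64.0, 206.0], [636.0, -64.0, 211.0]]
lever_tip top [[639.0, -65.0, 211.0], [638.0, -66.0, 211.0], [638.0, -64.0, 210.0]]
lever_pivot side [[737.0, -53.0, 148.0], [738.0, -53.0, 149.0]]
lever_pivot top [[740.0, -52.0, 149.0], [741.0, -52.0, 150.0], [481.0, -487.0, -0.0], [741.0, -52.0, 151.0]]
tester side [[671.0, 59.0, -0.0], [672.0, 60.0, -1.0], [634.0, 456.0, 2.0], [670.0, 59.0, 1.0]]
tester top [[672.0, 55.0, -0.0], [668.0, 56.0, -2.0], [670.0, 57.0, -1.0]]
cover side [[425.0, -265.0, 2.0], [371.0, -144.0, 1.0], [568.0, -306.0, 2.0], [424.0, -267.0, 1.0], [370.0, -140.0, -2.0], [425.0, -264.0, 3.0], [376.0, -144.0, 4.0]]
cover top [[430.0, -269.0, -1.0], [569.0, -296.0, -4.0], [375.0, -147.0, 1.0], [428.0, -266.0, 0.0], [376.0, -146.0, 1.0], [377.0, -148.0, 0.0], [429.0, -270.0, -2.0]]
watch side [[490.0, 330.0, -3.0], [577.0, 288.0, 2.0], [628.0, 361.0, 1.0], [577.0, 288.0, 3.0], [489.0, 330.0, -0.0], [630.0, 356.0, 2.0], [478.0, -484.0, -0.0], [577.0, 290.0, 4.0], [490.0, 329.0, 0.0], [630.0, 360.0, 2.0]]
watch top [[492.0, 331.0, -1.0], [578.0, 288.0, 2.0], [635.0, 358.0, 2.0], [628.0, 359.0, 2.0], [491.0, 332.0, -2.0], [578.0, 288.0, 1.0], [632.0, 358.0, 3.0], [493.0, 330.0, -1.0], [577.0, 287.0, 1.0]]
```

View pics/crop1.png

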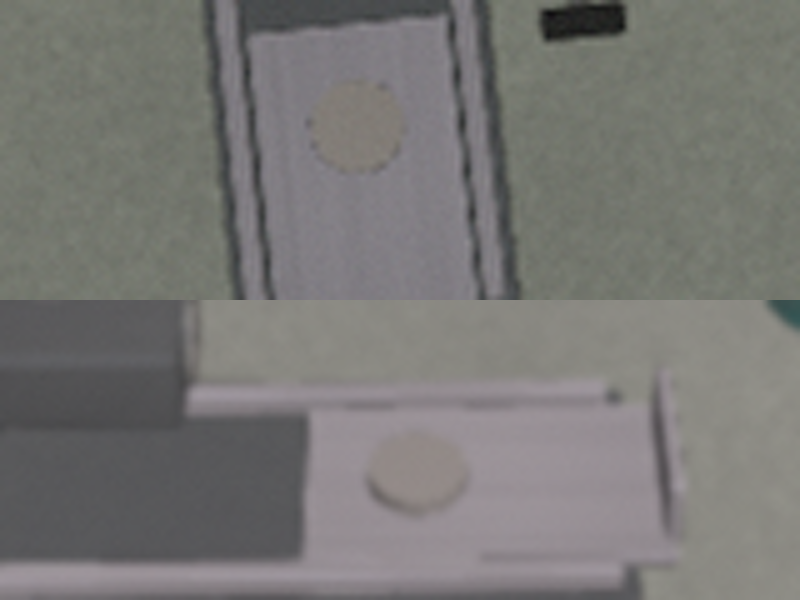

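The crop shows the cushion at top (301,235) and side (303,294), which puts the seat at about (602,48,32) with tester yaw 5.6°. The watch is at about (576,288). Moving to the watch.

move_arm --rows '[{"translation": [-45.7,-9.6,13],"turn": [0,0,71.7],"claw": -0.4},{"translation": [-45.7,-9.6,13],"turn": [0,0,71.7],"claw": -0.4},{"translation": [-45.7,-9.6,13],"turn": [0,0,71.7],"claw": -0.4},{"translation": [-45.7,-9.6,13],"turn": [0,0,71.7],"claw": -0.4},{"translation": [-45.7,-9.6,13],"turn": [0,0,71.7],"claw": -0.4},{"translation": [-45.7,-9.6,13],"turn": [0,0,71.7],"claw": -0.4},{"translation": [-45.7,-9.6,13],"turn": [0,0,71.7],"claw": -0.4},{"translation": [-45.7,-9.6,13],"turn": [0,0,71.7],"claw": -0.4}]'

```text
time_s: 7.62
eef_pos: [451.7, 359.8, 314.9]
tcp_rot: [0.615, 0.788, 0.0, 0.0]
contact_force: [0.6, 0.9, 0.4]
finger_gap: 0.703
grip_force: 0.0
```

```bash
cat >> h.py <<'E'
def go(target,yaw=None):
    "remaining shift (cm) and turn (deg) for TCP target; yaw = world angle of tool y axis, tool down"
    from scipy.spatial.transform import Rotation as Ro
    o,p,R=state(); print("t",round(o["time_s"],2),"p",p.round(1),"F",o["contact_force"].round(1),"gap",round(o["finger_gap"],3),"grip",round(o["grip_force"],1),"j",o["joint_positions"].round(2))
    y=R.apply([0,1,0]); yd=np.degrees(np.arctan2(y[1],y[0])); print("yaw",yd.round(1),"tilt",np.degrees(np.arccos(-R.apply([0,0,1])[2])).round(2),"shift",rel(p,R,target))
    if yaw is not None:
        best=None
        for k in(0,180):
            a=np.radians(yaw+k); Y=np.array([np.cos(a),np.sin(a),0]); Z=np.array([0,0,-1.]); T=Ro.from_matrix(np.c_[np.cross(Y,Z),Y,Z])
            v=(R.inv()*T).as_rotvec(degrees=True); best=v if best is None or np.linalg.norm(v)<np.linalg.norm(best) else best
        print("turn",best.round(1))
E
python3 -c "
from h import *
go([576,288,230],0)"
```

```text
t 7.62 p [451.7 359.8 314.9] F [0.6 0.9 0.4] gap 0.703 grip 0.0 j [0.59 0.5  1.66 0.   0.98 0.35]
yaw 14.1 tilt 0.02 shift [-9.99 10.31  8.49]
turn [ 0.  -0.  14.1]
```

move_arm --rows '[{"translation": [-10,10.3,8.5],"turn": [0,0,14.1],"claw": -0.4},{"translation": [-10,10.3,8.5],"turn": [0,0,14.1],"claw": -0.4},{"translation": [-10,10.3,8.5],"turn": [0,0,14.1],"claw": -0.4},{"translation": [-10,10.3,8.5],"turn": [0,0,14.1],"claw": -0.4},{"translation": [-10,10.3,8.5],"turn": [0,0,14.1],"claw": -0.4},{"translation": [-10,10.3,8.5],"turn": [0,0,14.1],"claw": -0.4},{"translation": [-10,10.3,8.5],"turn": [0,0,14.1],"claw": -0.4}]'

```text
time_s: 8.2
eef_pos: [574.6, 290.1, 230.4]
tcp_rot: [0.705, 0.709, -0.0, -0.0]
contact_force: [-0.7, 0.4, 0.5]
finger_gap: 0.699
grip_force: 0.0
```

```bash
python3 - <<'E'
from h import *
go([576,288,174],0)
t=imaging.capture("top");s=imaging.capture("side")
f=lambda im,u,v:cv2.resize(im[v-45:v+45,u-60:u+60,::-1],(400,300),interpolation=cv2.INTER_CUBIC)
cv2.imwrite("pics/pre.png",np.hstack([f(t,216,246),f(s,306,360)]))
E
```

```text
t 8.2 p [574.6 290.1 230.4] F [-0.7  0.4  0.5] gap 0.699 grip 0.0 j [0.4  0.72 1.51 0.   0.91 0.39]
yaw 0.3 tilt 0.01 shift [-0.21  0.14  5.64]
turn [-0.  -0.   0.3]
```

View pics/pre.png

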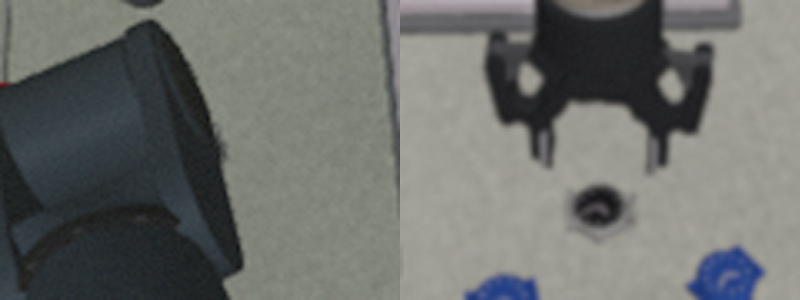

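The side crop shows the open fingers centred over the steel watch, with the blue ones clear. Descending, then gripping.

move_arm --rows '[{"translation": [-0.2,0.1,2.5],"turn": [0,0,0.3],"claw": -0.4},{"translation": [-0.2,0.1,4.5],"turn": [0,0,0.3],"claw": -0.4},{"translation": [-0.2,0.1,5.6],"turn": [0,0,0.3],"claw": -0.4},{"translation": [-0.2,0.1,5.6],"turn": [0,0,0.3],"claw": -0.4},{"translation": [-0.2,0.1,5.6],"turn": [0,0,0.3],"claw": -0.2},{"translation": [-0.2,0.1,5.6],"turn": [0,0,0.3],"claw": 0.2},{"translation": [-0.2,0.1,5.6],"turn": [0,0,0.3],"claw": 0.2},{"translation": [-0.2,0.1,5.6],"turn": [0,0,0.3],"claw": 0.2}]'

```text
time_s: 8.97
eef_pos: [576.2, 288.4, 176.1]
tcp_rot: [0.707, 0.707, 0.001, 0.0]
contact_force: [-2.1, 1.5, 7.7]
finger_gap: 0.503
grip_force: 61.6
```

move_arm --rows '[{"translation": [0,0,-1.5],"turn": [0,0,0],"claw": 0.2},{"translation": [0,0,-4],"turn": [0,0,0],"claw": 0.2},{"translation": [0,0,-8],"turn": [0,0,0],"claw": 0.2},{"translation": [0,0,-8],"turn": [0,0,0],"claw": 0.2},{"translation": [0,0,-8],"turn": [0,0,0],"claw": 0.2}]'

```text
time_s: 9.38
eef_pos: [576.3, 288.2, 257.9]
tcp_rot: [0.707, 0.707, 0.003, 0.001]
contact_force: [-0.5, 0.2, -0.8]
finger_gap: 0.501
grip_force: 61.3
```

```bash
python3 - <<'E'
from h import *
go([602,48,260],0)
s=imaging.capture("side")
cv2.imwrite("pics/lift.png",cv2.resize(s[280:400,230:390,::-1],(640,480),interpolation=cv2.INTER_CUBIC))
E
```

```text
t 9.38 p [576.3 288.2 257.9] F [-0.5  0.2 -0.8] gap 0.501 grip 61.3 j [ 0.39  0.69  1.5  -0.    0.95  0.39]
yaw 0.0 tilt 0.32 shift [-24.02   2.55  -0.25]
turn [ 0.3 -0.1  0. ]
```

View pics/lift.png

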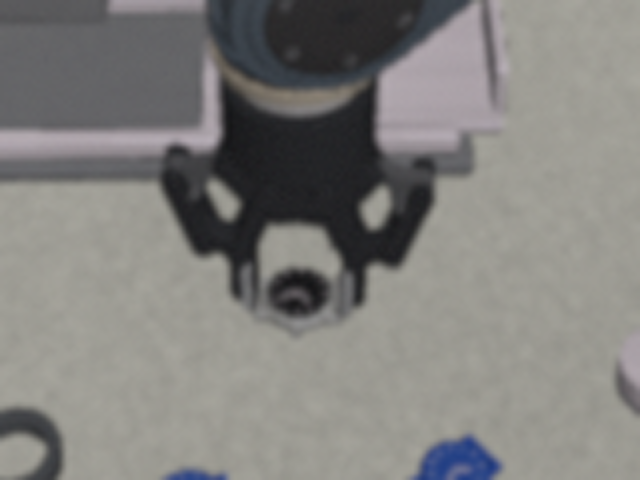

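The watch is held level across its lugs (dial at crop 298,292). Moving over the cushion.

move_arm --rows '[{"translation": [-3,0.5,0],"turn": [0,0,0],"claw": 0.2},{"translation": [-6,1,0],"turn": [0,0,0],"claw": 0.2},{"translation": [-10,1.5,0],"turn": [0,0,0],"claw": 0.2},{"translation": [-14,2,0],"turn": [0,0,0],"claw": 0.2},{"translation": [-18,2.5,0],"turn": [0,0,0],"claw": 0.2},{"translation": [-22,2.5,0],"turn": [0,0,0],"claw": 0.2},{"translation": [-24,2.5,0],"turn": [0,0,0],"claw": 0.2},{"translation": [-24,2.5,0],"turn": [0,0,0],"claw": 0.2}]'

```text
time_s: 10.1
eef_pos: [600.6, 44.0, 253.3]
tcp_rot: [0.708, 0.706, -0.001, -0.001]
contact_force: [-0.9, 0.4, -0.5]
finger_gap: 0.507
grip_force: 61.3
```

```bash
python3 - <<'E'
from h import *
print("cushion tri",tri((303,293.6),(300.8,234.6)).round(1),"cover knob etc")
go([602,48,214],0)
E
```

```text
cushion tri [602.   51.1  31.9] cover knob etc
t 10.1 p [600.6  44.  253.3] F [-0.9  0.4 -0.5] gap 0.507 grip 61.3 j [-0.    0.63  1.62 -0.    0.89 -0.  ]
yaw -0.2 tilt 0.13 shift [0.4  0.15 3.93]
turn [-0.1  0.  -0.2]
```

move_arm --rows '[{"translation": [0,0,2],"turn": [0,0,0],"claw": 0.2},{"translation": [0,0,3.5],"turn": [0,0,0],"claw": 0.2},{"translation": [0,0,3.8],"turn": [0,0,0],"claw": 0.2},{"translation": [0,0,3.8],"turn": [0,0,0],"claw": 0.2},{"translation": [0,0,3.8],"turn": [0,0,0],"claw": 0.2}]'

```text
time_s: 10.52
eef_pos: [601.0, 48.5, 216.4]
tcp_rot: [0.707, 0.708, -0.0, -0.0]
contact_force: [-0.3, 1.0, -0.2]
finger_gap: 0.503
grip_force: 61.3
```

move_arm --rows '[{"translation": [0,0,0.3],"turn": [0,0,0],"claw": 0.2},{"translation": [0,0,0.6],"turn": [0,0,0],"claw": 0.2},{"translation": [0,0,0.75],"turn": [0,0,0],"claw": 0.2},{"translation": [0,0,0.75],"turn": [0,0,0],"claw": 0.2},{"translation": [0,0,0.75],"turn": [0,0,0],"claw": 0.2}]'

```text
time_s: 10.93
eef_pos: [601.0, 48.0, 208.9]
tcp_rot: [0.707, 0.707, 0.0, 0.0]
contact_force: [0.5, 0.3, -1.9]
finger_gap: 0.506
grip_force: 61.3
```

move_arm --rows '[{"translation": [0,0,0.05],"turn": [0,0,0],"claw": 0.2},{"translation": [0,0,0.1],"turn": [0,0,0],"claw": 0.2},{"translation": [0,0,0.1],"turn": [0,0,0],"claw": 0.2},{"translation": [0,0,0.1],"turn": [0,0,0],"claw": 0.2}]'

```text
time_s: 11.27
eef_pos: [601.3, 48.0, 208.6]
tcp_rot: [0.707, 0.707, 0.001, 0.001]
contact_force: [-0.6, -0.2, 5.0]
finger_gap: 0.502
grip_force: 62.3
```

move_arm --rows '[{"translation": [0,0,-0.05],"turn": [0,0,0],"claw": 0.0},{"translation": [0,0,-0.05],"turn": [0,0,0],"claw": -0.15},{"translation": [0,0,-0.05],"turn": [0,0,0],"claw": -0.4},{"translation": [0,0,-0.05],"turn": [0,0,0],"claw": -0.4},{"translation": [0,0,-0.05],"turn": [0,0,0],"claw": -0.4},{"translation": [0,0,-1],"turn": [0,0,0],"claw": -0.4},{"translation": [0,0,-4],"turn": [0,0,0],"claw": -0.4},{"translation": [0,0,-8],"turn": [0,0,0],"claw": -0.4}]'

```text
time_s: 11.93
eef_pos: [600.2, 47.9, 286.8]
tcp_rot: [0.707, 0.707, -0.002, -0.002]
contact_force: [1.0, 0.2, -0.4]
finger_gap: 0.7
grip_force: 0.0
```

```bash
python3 - <<'E'
from h import *
go([428,-267,290],90)
s=imaging.capture("side")
cv2.imwrite("pics/placed.png",cv2.resize(s[200:320,220:380,::-1],(640,480),interpolation=cv2.INTER_CUBIC))
E
```

```text
t 11.93 p [600.2  47.9 286.8] F [ 1.   0.2 -0.4] gap 0.7 grip 0.0 j [ 0.    0.58  1.61 -0.    0.96  0.  ]
yaw 0.0 tilt 0.3 shift [-31.48 -17.24  -0.23]
turn [ -0.2  -0.2 -90. ]
```

View pics/placed.png

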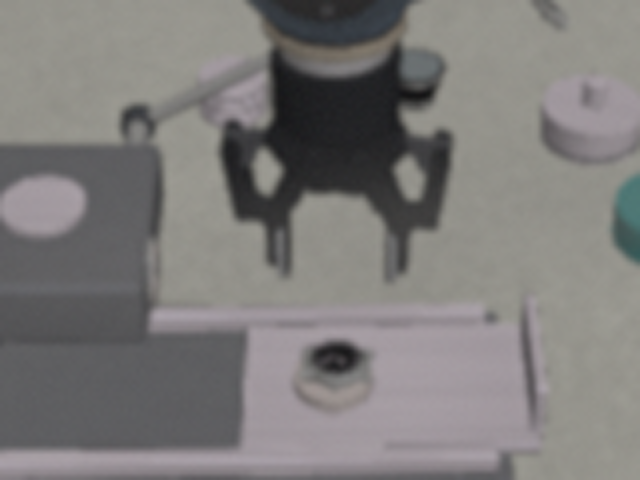

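The watch sits flat and centred on the cushion (crop 335,360). Next, the cover at (428,-267), going round the lever.

move_arm --rows '[{"translation": [-1,-4,-0.5],"turn": [0,0,7],"claw": 0},{"translation": [-2,-8,-0.5],"turn": [0,0,14],"claw": 0},{"translation": [-4,-11.5,-0.5],"turn": [0,0,21],"claw": 0},{"translation": [-7,-14,-0.5],"turn": [0,0,28],"claw": 0},{"translation": [-11,-15,-0.5],"turn": [0,0,35],"claw": 0},{"translation": [-15,-16,-0.5],"turn": [0,0,42],"claw": 0},{"translation": [-19,-17.2,-0.5],"turn": [0,0,49],"claw": 0},{"translation": [-23,-17.2,-0.5],"turn": [0,0,56],"claw": 0}]'

```text
time_s: 12.65
eef_pos: [427.3, -183.7, 293.5]
tcp_rot: [0.957, 0.29, -0.0, 0.0]
contact_force: [1.1, 0.5, 0.5]
finger_gap: 0.502
grip_force: 0.0
```

```bash
python3 - <<'E'
from h import *
s=cv2.imread("pics/side0.png");t=cv2.imread("pics/top0.png")
# brightness-based disc fit of the large cover in top view (top face z=32) 
print([onplane("top",p,32).round(1) for p in((415.0,296.4),)], onplane("top",(415+0.3,296.4),16).round(1))
go([428,-267,290],-84.4)
E
```

```text
[array([ 426.5, -262.5,   32. ])] [ 425.6 -267.    16. ]
t 12.65 p [ 427.3 -183.7  293.5] F [1.1 0.5 0.5] gap 0.502 grip 0.0 j [-0.51  0.36  1.97 -0.    0.82  0.48]
yaw -56.3 tilt 0.01 shift [-4.56  6.97  0.35]
turn [ 0.   0.  28.1]
```

move_arm --rows '[{"translation": [-4.6,6.9,1],"turn": [0,0,7],"claw": 0},{"translation": [-4.6,6.9,1],"turn": [0,0,14],"claw": 0},{"translation": [-4.6,6.9,1],"turn": [0,0,21],"claw": 0},{"translation": [-4.6,6.9,1],"turn": [0,0,28],"claw": 0},{"translation": [-4.6,6.9,1],"turn": [0,0,28.1],"claw": 0},{"translation": [-4.6,6.9,1],"turn": [0,0,28.1],"claw": 0},{"translation": [-4.6,6.9,1],"turn": [0,0,28.1],"claw": 0}]'

```text
time_s: 13.23
eef_pos: [429.7, -264.8, 283.2]
tcp_rot: [0.999, 0.054, 0.0, 0.0]
contact_force: [-0.3, 0.2, -0.2]
finger_gap: 0.501
grip_force: 0.0
```

```bash
python3 - <<'E'
from h import *
go([427,-266,213],-84.4)
s=imaging.capture("side")
cv2.imwrite("pics/knob.png",cv2.resize(s[140:260,290:450,::-1],(640,480),interpolation=cv2.INTER_CUBIC))
E
```

```text
t 13.23 p [ 429.7 -264.8  283.2] F [-0.3  0.2 -0.2] gap 0.501 grip 0.0 j [-0.64  0.44  1.87  0.    0.83  0.82]
yaw -83.8 tilt 0.03 shift [-0.28  0.09  7.02]
turn [ 0.  -0.   0.6]
```

View pics/knob.png

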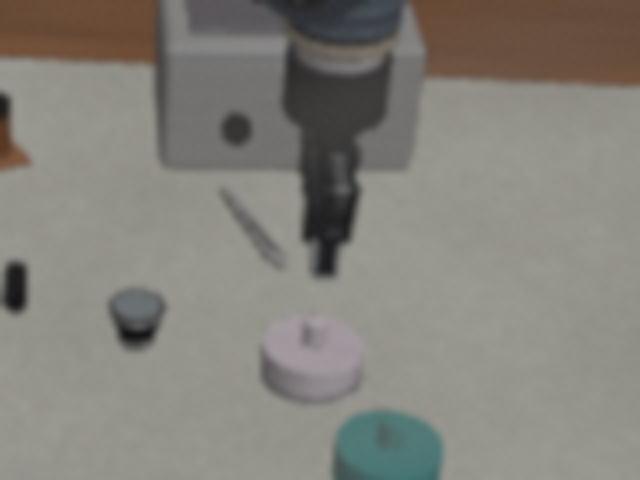

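```bash
python3 - <<'E'
from h import *
print("knob top centre",onplane("side",(290+317/4-.4,140+322/4-.4),54).round(1), "knob base", onplane("side",(290+315/4-.4,140+347/4-.4),32).round(1))
print("tip pred", proj("side",[429.7,-264.8,283-170]), "seen",(370.5,208))
E
```

```text
knob top centre [ 425.3 -266.9   54. ] knob base [ 425.1 -264.1   32. ]
tip pred [369.06019055 204.47033234] seen (370.5, 208)
```

move_arm --rows '[{"translation": [-0.2,0.1,3],"turn": [0,0,0.6],"claw": 0},{"translation": [-0.2,0.1,5.5],"turn": [0,0,0.6],"claw": 0},{"translation": [-0.2,0.1,7.1],"turn": [0,0,0.6],"claw": 0},{"translation": [-0.2,0.1,7.1],"turn": [0,0,0.6],"claw": 0},{"translation": [-0.2,0.1,7.1],"turn": [0,0,0.6],"claw": 0},{"translation": [-0.2,0.1,7.1],"turn": [0,0,0.6],"claw": 0.3}]'

```text
time_s: 13.78
eef_pos: [428.1, -266.3, 212.9]
tcp_rot: [0.999, 0.047, 0.001, 0.0]
contact_force: [0.5, -0.2, 0.3]
finger_gap: 0.377
grip_force: 0.0
```

move_arm --rows '[{"translation": [0,0,0],"turn": [0,0,0],"claw": 0.5},{"translation": [0,0,0],"turn": [0,0,0],"claw": 0.8},{"translation": [0,0,0],"turn": [0,0,0],"claw": 0.9},{"translation": [0,0,0],"turn": [0,0,0],"claw": 0.9},{"translation": [0,0,0],"turn": [0,0,0],"claw": 0.9}]'

```text
time_s: 14.2
eef_pos: [428.1, -266.4, 213.3]
tcp_rot: [0.999, 0.047, 0.001, 0.001]
contact_force: [-0.9, 2.3, 8.3]
finger_gap: 0.176
grip_force: 58.4
```

move_arm --rows '[{"translation": [0,0,-1],"turn": [0,0,0],"claw": 0.9},{"translation": [0,0,-3],"turn": [0,0,0],"claw": 0.9},{"translation": [0,0,-6],"turn": [0,0,0],"claw": 0.9},{"translation": [0,0,-10],"turn": [0,0,0],"claw": 0.9},{"translation": [0,0,-10],"turn": [0,0,0],"claw": 0.9},{"translation": [0,0,-10],"turn": [0,0,0],"claw": 0.9}]'

```text
time_s: 14.7
eef_pos: [428.0, -266.4, 314.6]
tcp_rot: [0.999, 0.047, 0.002, 0.002]
contact_force: [0.1, 1.2, -1.6]
finger_gap: 0.177
grip_force: 58.7
```

```bash
python3 - <<'E'
from h import *
go([602,48.5,300],-84.4)
s=imaging.capture("side")
cv2.imwrite("pics/clift.png",cv2.resize(s[140:260,290:450,::-1],(640,480),interpolation=cv2.INTER_CUBIC))
E
```

```text
t 14.7 p [ 428.  -266.4  314.6] F [ 0.1  1.2 -1.6] gap 0.177 grip 58.7 j [-0.65  0.39  1.85 -0.    0.9   0.83]
yaw -84.6 tilt 0.3 shift [ 20.26 -29.74   1.43]
turn [ 0.2 -0.2 -0.2]
```

View pics/clift.png

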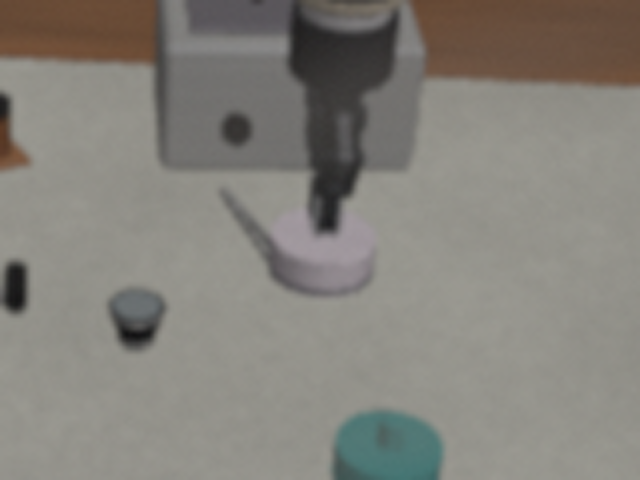

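The cover is held level by its knob (crop 323,225). Carrying it round in front of the lever.

move_arm --rows '[{"translation": [0.3,-3,0],"turn": [0,0,0],"claw": 0.9},{"translation": [0.7,-7,0],"turn": [0,0,0],"claw": 0.9},{"translation": [1.0,-11,0],"turn": [0,0,0],"claw": 0.9},{"translation": [1.5,-15,0],"turn": [0,0,0],"claw": 0.9},{"translation": [3.5,-18.5,0],"turn": [0,0,0],"claw": 0.9},{"translation": [6,-21.5,0],"turn": [0,0,0],"claw": 0.9},{"translation": [9,-24.2,0],"turn": [0,0,0],"claw": 0.9},{"translation": [12.5,-26.2,0],"turn": [0,0,0],"claw": 0.9}]'

```text
time_s: 15.42
eef_pos: [527.6, 8.8, 310.8]
tcp_rot: [0.999, 0.047, -0.001, -0.0]
contact_force: [0.7, -0.9, -1.1]
finger_gap: 0.174
grip_force: 58.8
```

move_arm --rows '[{"translation": [3,-1.4,0],"turn": [0,0,0],"claw": 0.9},{"translation": [6,-2.8,0],"turn": [0,0,0],"claw": 0.9},{"translation": [7.5,-3.5,0],"turn": [0,0,0],"claw": 0.9},{"translation": [7.7,-3.5,0],"turn": [0,0,0],"claw": 0.9},{"translation": [7.7,-3.5,0],"turn": [0,0,0],"claw": 0.9},{"translation": [7.7,-3.5,0],"turn": [0,0,0],"claw": 0.9}]'

```text
time_s: 15.92
eef_pos: [600.4, 47.8, 310.8]
tcp_rot: [0.999, 0.046, -0.001, 0.0]
contact_force: [-0.0, -0.4, -2.0]
finger_gap: 0.174
grip_force: 58.8
```

```bash
python3 - <<'E'
from h import *
go([601.5,48.5,250],-84.4)
E
```

```text
t 15.92 p [600.4  47.8 310.8] F [-0.  -0.4 -2. ] gap 0.174 grip 58.8 j [ 0.    0.55  1.59 -0.    1.    1.48]
yaw -84.7 tilt 0.14 shift [ 0.13 -0.06  6.08]
turn [-0.   0.1 -0.3]
```

move_arm --rows '[{"translation": [0.1,-0.05,2],"turn": [0,0,0],"claw": 0.9},{"translation": [0.1,-0.05,4],"turn": [0,0,0],"claw": 0.9},{"translation": [0.1,-0.05,5.5],"turn": [0,0,0],"claw": 0.9},{"translation": [0.1,-0.05,6.3],"turn": [0,0,0],"claw": 0.9},{"translation": [0.1,-0.05,6.8],"turn": [0,0,0],"claw": 0.9},{"translation": [0.1,-0.05,7.0],"turn": [0,0,0],"claw": 0.9},{"translation": [0.1,-0.05,7.0],"turn": [0,0,0],"claw": 0.9}]'

```text
time_s: 16.5
eef_pos: [602.1, 48.6, 242.1]
tcp_rot: [0.999, 0.046, 0.0, 0.0]
contact_force: [0.0, 0.6, -0.1]
finger_gap: 0.181
grip_force: 58.8
```

move_arm --rows '[{"translation": [0,0,0.1],"turn": [0,0,0],"claw": 0.9},{"translation": [0,0,0.25],"turn": [0,0,0],"claw": 0.9},{"translation": [0,0,0.4],"turn": [0,0,0],"claw": 0.9},{"translation": [0,0,0.4],"turn": [0,0,0],"claw": 0.9},{"translation": [0,0,0.4],"turn": [0,0,0],"claw": 0.9}]'

```text
time_s: 16.92
eef_pos: [602.2, 48.8, 237.9]
tcp_rot: [0.999, 0.047, 0.0, 0.0]
contact_force: [0.1, -0.2, -1.7]
finger_gap: 0.179
grip_force: 58.8
```

move_arm --rows '[{"translation": [0,0,0.1],"turn": [0,0,0],"claw": 0.9},{"translation": [0,0,0.2],"turn": [0,0,0],"claw": 0.9},{"translation": [0,0,0.25],"turn": [0,0,0],"claw": 0.9},{"translation": [0,0,0.25],"turn": [0,0,0],"claw": 0.9},{"translation": [0,0,0.25],"turn": [0,0,0],"claw": 0.9}]'

```text
time_s: 17.33
eef_pos: [602.3, 48.9, 235.8]
tcp_rot: [0.999, 0.047, 0.0, -0.0]
contact_force: [-0.7, 1.8, 4.7]
finger_gap: 0.178
grip_force: 59.6
```

Contact at the expected height (235.8). Releasing and lifting.

move_arm --rows '[{"translation": [0,0,0],"turn": [0,0,0],"claw": 0.6},{"translation": [0,0,0],"turn": [0,0,0],"claw": 0.3},{"translation": [0,0,0],"turn": [0,0,0],"claw": 0},{"translation": [0,0,0],"turn": [0,0,0],"claw": 0},{"translation": [0,0,0],"turn": [0,0,0],"claw": 0},{"translation": [0,0,-1],"turn": [0,0,0],"claw": 0},{"translation": [0,0,-4],"turn": [0,0,0],"claw": 0},{"translation": [0,0,-8],"turn": [0,0,0],"claw": 0}]'

```text
time_s: 18.0
eef_pos: [601.4, 48.8, 314.3]
tcp_rot: [0.999, 0.047, -0.003, -0.0]
contact_force: [0.5, -0.1, 0.0]
finger_gap: 0.499
grip_force: 0.0
```

```bash
python3 - <<'E'
from h import *
go([440,32.6,200],-84.4)
for c in M:
    imaging.capture(c)
    print(c,[(np.round(d["at"]).tolist(),round(d["conf"],2)) for n in("cover","seat") for d in imaging.mark_of(c,n)])
s=imaging.capture("side"); cv2.imwrite("pics/cov.png",cv2.resize(s[200:320,220:380,::-1],(640,480),interpolation=cv2.INTER_CUBIC))
E
```

```text
t 18.0 p [601.4  48.8 314.3] F [ 0.5 -0.1  0. ] gap 0.499 grip 0.0 j [0.   0.55 1.59 0.   1.01 1.48]
yaw -84.7 tilt 0.3 shift [-16.16   0.12  11.52]
turn [-0.   0.3 -0.3]
side [([599.0, 51.0, 23.0], 0.85), ([372.0, -145.0, 3.0], 0.8), ([600.0, 46.0, 32.0], 0.78)]
top [([379.0, -148.0, 1.0], 0.92), ([604.0, 49.0, 21.0], 0.54), ([479.0, -489.0, -1.0], 0.56), ([600.0, 51.0, 31.0], 0.47)]
```

The cover stands at about (601,50,22), in place. Going to the front of the tab with the fingers shut.

move_arm --rows '[{"translation": [-4,0,0],"turn": [0,0,0],"claw": 1},{"translation": [-8,0,0],"turn": [0,0,0],"claw": 1},{"translation": [-12,0,0],"turn": [0,0,0],"claw": 1},{"translation": [-16.3,0.1,1],"turn": [0,0,0],"claw": 1},{"translation": [-16.3,0.1,5],"turn": [0,0,0],"claw": 1},{"translation": [-16.3,0.1,9],"turn": [0,0,0],"claw": 1},{"translation": [-16.3,0.1,11.3],"turn": [0,0,0],"claw": 1},{"translation": [-16.3,0.1,11.3],"turn": [0,0,0],"claw": 1}]'

```text
time_s: 19.02
eef_pos: [438.2, 32.6, 198.4]
tcp_rot: [0.999, 0.046, -0.004, -0.0]
contact_force: [-0.7, 0.1, -1.4]
finger_gap: -0.0
grip_force: 0.0
```

```bash
python3 - <<'E'
from h import *
go([458,34.5,201],-84.4)
E
```

```text
t 19.02 p [438.2  32.6 198.4] F [-0.7  0.1 -1.4] gap -0.0 grip 0.0 j [-0.03  0.52  2.07 -0.    0.57  1.45]
yaw -84.7 tilt 0.46 shift [ 1.98 -0.   -0.27]
turn [-0.1  0.5 -0.3]
```

move_arm --rows '[{"translation": [0.8,0,-0.2],"turn": [0,0,0],"claw": 1},{"translation": [1.5,0,-0.2],"turn": [0,0,0],"claw": 1},{"translation": [2.0,0,-0.2],"turn": [0,0,0],"claw": 1},{"translation": [2.5,0,-0.2],"turn": [0,0,0],"claw": 1},{"translation": [3.2,0,-0.2],"turn": [0,0,0],"claw": 1},{"translation": [4.0,0,-0.2],"turn": [0,0,0],"claw": 1},{"translation": [5.0,0,-0.2],"turn": [0,0,0],"claw": 1},{"translation": [6.0,0,-0.2],"turn": [0,0,0],"claw": 1}]'

```text
time_s: 19.68
eef_pos: [500.6, 38.3, 204.6]
tcp_rot: [0.999, 0.047, 0.0, 0.0]
contact_force: [-2.4, 0.1, 0.6]
finger_gap: -0.001
grip_force: 1.1
```

move_arm --rows '[{"translation": [1,0,0],"turn": [0,0,0],"claw": 1},{"translation": [2,0,0],"turn": [0,0,0],"claw": 1},{"translation": [3,0,0],"turn": [0,0,0],"claw": 1},{"translation": [4,0,0],"turn": [0,0,0],"claw": 1},{"translation": [5,0,0],"turn": [0,0,0],"claw": 1},{"translation": [6,0,0],"turn": [0,0,0],"claw": 1},{"translation": [7,0,0],"turn": [0,0,0],"claw": 1},{"translation": [7.6,0,0],"turn": [0,0,0],"claw": 1}]'

```text
time_s: 20.35
eef_pos: [576.6, 45.4, 204.6]
tcp_rot: [0.999, 0.047, 0.0, 0.0]
contact_force: [-2.8, 0.0, 1.1]
finger_gap: -0.001
grip_force: 0.8
```

```bash
python3 - <<'E'
from h import *
go([617,50,200],-84.4)
imaging.capture("side")
for n in("cover","tab"): print(n,[(np.round(d["at"]).tolist(),round(d["conf"],2)) for d in imaging.mark_of("side",n)])
E
```

```text
t 20.35 p [576.6  45.4 204.6] F [-2.8  0.   1.1] gap -0.001 grip 0.8 j [-0.    0.67  1.71  0.    0.76  1.48]
yaw -84.7 tilt 0.05 shift [ 4.06 -0.08  0.46]
turn [ 0.  -0.1 -0.3]
cover [([716.0, 61.0, 23.0], 0.97), ([374.0, -145.0, 2.0], 0.83)]
tab [([590.0, 53.0, 44.0], 0.9)]
```

move_arm --rows '[{"translation": [0.6,0,0],"turn": [0,0,0],"claw": 1},{"translation": [1.3,0,0],"turn": [0,0,0],"claw": 1},{"translation": [2.0,0,0],"turn": [0,0,0],"claw": 1},{"translation": [2.5,0,0],"turn": [0,0,0],"claw": 1},{"translation": [2.9,0,0],"turn": [0,0,0],"claw": 1},{"translation": [3.2,0,0],"turn": [0,0,0],"claw": 1},{"translation": [3.4,0,0],"turn": [0,0,0],"claw": 1}]'

```text
time_s: 21.08
eef_pos: [609.6, 48.5, 204.3]
tcp_rot: [0.999, 0.047, 0.0, 0.0]
contact_force: [-1.4, -0.8, 0.3]
finger_gap: 0.002
grip_force: 0.8
```

move_arm --rows '[{"translation": [0.1,0,0],"turn": [0,0,0],"claw": 1},{"translation": [0.2,0,0],"turn": [0,0,0],"claw": 1},{"translation": [0.3,0,0],"turn": [0,0,0],"claw": 1},{"translation": [0.4,0,0],"turn": [0,0,0],"claw": 1},{"translation": [0.4,0,0],"turn": [0,0,0],"claw": 1}]'

```text
time_s: 21.5
eef_pos: [613.3, 48.8, 204.3]
tcp_rot: [0.999, 0.047, 0.0, 0.0]
contact_force: [-0.0, 0.5, 0.1]
finger_gap: 0.003
grip_force: 0.3
```

move_arm --rows '[{"translation": [0.1,0,0],"turn": [0,0,0],"claw": 1},{"translation": [0.2,0,0],"turn": [0,0,0],"claw": 1},{"translation": [0.3,0,0],"turn": [0,0,0],"claw": 1},{"translation": [0.4,0,0],"turn": [0,0,0],"claw": 1},{"translation": [0.5,0,0],"turn": [0,0,0],"claw": 1},{"translation": [0.5,0,0],"turn": [0,0,0],"claw": 1}]'

```text
time_s: 22.0
eef_pos: [616.5, 49.1, 204.1]
tcp_rot: [0.999, 0.047, -0.004, 0.0]
contact_force: [-20.2, -3.0, 13.2]
finger_gap: -0.002
grip_force: 9.9
```

The carriage is at the stop (20 N). Backing off and rising beside the lever.

move_arm --rows '[{"translation": [-2,0,0],"turn": [0,0,0],"claw": 1},{"translation": [-5.5,0,0],"turn": [0,0,0],"claw": 1},{"translation": [-7,0,-4],"turn": [0,0,0],"claw": 1},{"translation": [-7,0,-8],"turn": [0,0,0],"claw": 1},{"translation": [-7,0,-12],"turn": [0,0,0],"claw": 1},{"translation": [-7,0,-16],"turn": [0,0,0],"claw": 1},{"translation": [-7,0,-20],"turn": [0,0,0],"claw": 1},{"translation": [-7,0,-22.5],"turn": [0,0,0],"claw": 1}]'

```text
time_s: 22.67
eef_pos: [548.5, 42.8, 434.0]
tcp_rot: [0.999, 0.047, 0.003, 0.0]
contact_force: [0.7, 0.6, -0.6]
finger_gap: -0.001
grip_force: 0.0
```

```bash
python3 - <<'E'
from h import *
go([636,-64.5,415],-84.4)
imaging.capture("side")
for n in("cover","tab","lever_tip","lever_pivot"): print(n,[(np.round(d["at"]).tolist(),round(d["conf"],2)) for d in imaging.mark_of("side",n)])
E
```

```text
t 22.67 p [548.5  42.8 434. ] F [ 0.7  0.6 -0.6] gap -0.001 grip 0.0 j [-0.01  0.32  1.62  0.    1.2   1.47]
yaw -84.7 tilt 0.33 shift [ 7.7  11.49  1.95]
turn [ 0.  -0.3 -0.3]
cover [([373.0, -145.0, 3.0], 0.7), ([753.0, 66.0, 24.0], 0.56), ([638.0, -64.0, 210.0], 0.52)]
tab [([629.0, 54.0, 41.0], 0.97), ([759.0, 59.0, 35.0], 0.47)]
lever_tip [([639.0, -63.0, 207.0], 0.79)]
lever_pivot [([738.0, -53.0, 152.0], 0.88)]
```

The carriage is home, with the cover at about (757,62). Moving over the lever tip.

move_arm --rows '[{"translation": [2.3,3.4,0],"turn": [0,0,0],"claw": 1},{"translation": [4.6,7,0],"turn": [0,0,0],"claw": 1},{"translation": [7,10.5,0],"turn": [0,0,0],"claw": 1},{"translation": [7.1,11.4,0],"turn": [0,0,0],"claw": 1},{"translation": [7.1,11.4,0.9],"turn": [0,0,0],"claw": 1},{"translation": [7.1,11.4,0.9],"turn": [0,0,0],"claw": 1}]'

```text
time_s: 23.42
eef_pos: [629.4, -64.3, 416.7]
tcp_rot: [0.999, 0.046, -0.002, -0.001]
contact_force: [0.0, 0.4, -0.6]
finger_gap: 0.002
grip_force: 0.0
```

```bash
python3 - <<'E'
from h import *
go([630,-64.5,391],-84.4)
go([622,-65,306])
E
```

```text
t 23.42 p [629.4 -64.3 416.7] F [ 0.   0.4 -0.6] gap 0.002 grip 0.0 j [-0.18  0.49  1.41  0.    1.25  1.3 ]
yaw -84.7 tilt 0.29 shift [0.07 0.03 2.57]
turn [-0.1  0.3 -0.3]
t 23.42 p [629.4 -64.3 416.7] F [ 0.   0.4 -0.6] gap 0.002 grip 0.0 j [-0.18  0.49  1.41  0.    1.25  1.3 ]
yaw -84.7 tilt 0.29 shift [-0.69  0.02 11.07]
```

move_arm --rows '[{"translation": [0,0,1],"turn": [0,0,0],"claw": 1},{"translation": [0,0,2],"turn": [0,0,0],"claw": 1},{"translation": [-0.1,0,3],"turn": [0,0,0],"claw": 1},{"translation": [-0.2,0,4],"turn": [0,0,0],"claw": 1},{"translation": [-0.4,0,5],"turn": [0,0,0],"claw": 1},{"translation": [-0.6,0,6],"turn": [0,0,0],"claw": 1}]'

```text
time_s: 23.92
eef_pos: [623.4, -64.4, 359.3]
tcp_rot: [0.999, 0.047, -0.0, -0.0]
contact_force: [-1.3, -0.3, 1.8]
finger_gap: -0.002
grip_force: 1.0
```

move_arm --rows '[{"translation": [-0.1,0,0.8],"turn": [0,0,0],"claw": 1},{"translation": [-0.1,0,1.6],"turn": [0,0,0],"claw": 1},{"translation": [-0.1,0,2.4],"turn": [0,0,0],"claw": 1},{"translation": [-0.1,0,3.2],"turn": [0,0,0],"claw": 1},{"translation": [-0.1,0,3.8],"turn": [0,0,0],"claw": 1},{"translation": [-0.1,0,4.2],"turn": [0,0,0],"claw": 1}]'

```text
time_s: 24.42
eef_pos: [622.9, -64.8, 317.5]
tcp_rot: [0.999, 0.047, 0.0, 0.0]
contact_force: [0.3, 0.3, 1.6]
finger_gap: 0.003
grip_force: 0.7
```

move_arm --rows '[{"translation": [0,0,0.3],"turn": [0,0,0],"claw": 1},{"translation": [0,0,0.6],"turn": [0,0,0],"claw": 1},{"translation": [0,0,0.8],"turn": [0,0,0],"claw": 1},{"translation": [0,0,1.0],"turn": [0,0,0],"claw": 1},{"translation": [0,0,1.0],"turn": [0,0,0],"claw": 1}]'

```text
time_s: 24.83
eef_pos: [623.0, -64.8, 309.0]
tcp_rot: [0.999, 0.047, 0.0, 0.0]
contact_force: [0.2, 1.0, 4.7]
finger_gap: -0.002
grip_force: 2.4
```

move_arm --rows '[{"translation": [0,0,0.15],"turn": [0,0,0],"claw": 1},{"translation": [0,0,0.3],"turn": [0,0,0],"claw": 1},{"translation": [0,0,0.4],"turn": [0,0,0],"claw": 1},{"translation": [0,0,0.4],"turn": [0,0,0],"claw": 1},{"translation": [0,0,0.4],"turn": [0,0,0],"claw": 1}]'

```text
time_s: 25.25
eef_pos: [623.0, -64.8, 307.9]
tcp_rot: [0.999, 0.047, 0.001, 0.0]
contact_force: [-12.1, 2.0, 30.6]
finger_gap: 0.002
grip_force: 15.5
```

The lever is on its stop (z 308 as computed, 31 N). Lifting clear.

move_arm --rows '[{"translation": [0,0,-0.3],"turn": [0,0,0],"claw": 1},{"translation": [0,0,-0.5],"turn": [0,0,0],"claw": 1},{"translation": [0,0,-2],"turn": [0,0,0],"claw": 1},{"translation": [0,0,-5],"turn": [0,0,0],"claw": 1},{"translation": [-2,0,-9],"turn": [0,0,0],"claw": 1},{"translation": [-5,0,-11],"turn": [0,0,0],"claw": 1},{"translation": [-9,0,-11],"turn": [0,0,0],"claw": 1},{"translation": [-9,0,-11],"turn": [0,0,0],"claw": 1}]'

```text
time_s: 25.92
eef_pos: [528.0, -73.0, 414.0]
tcp_rot: [0.999, 0.046, -0.002, -0.0]
contact_force: [-1.0, 0.4, -0.4]
finger_gap: -0.005
grip_force: 0.0
```

```bash
python3 - <<'E'
from h import *
go([540,-65,420])
s=imaging.capture("side")
for n in("cover","tab","lever_tip"): print(n,[(np.round(d["at"]).tolist(),round(d["conf"],2)) for d in imaging.mark_of("side",n)])
cv2.imwrite("pics/end.png",cv2.resize(s[180:330,190:390,::-1],(800,600),interpolation=cv2.INTER_CUBIC))
E
```

```text
t 25.92 p [528. -73. 414.] F [-1.   0.4 -0.4] gap -0.005 grip 0.0 j [-0.22  0.31  1.68 -0.    1.15  1.25]
yaw -84.7 tilt 0.24 shift [ 1.26 -0.68 -0.6 ]
cover [([375.0, -146.0, 1.0], 0.58), ([754.0, 64.0, 22.0], 0.55)]
tab [([627.0, 56.0, 43.0], 0.74)]
lever_tip [([626.0, -64.0, 124.0], 0.66)]
```

View pics/end.png

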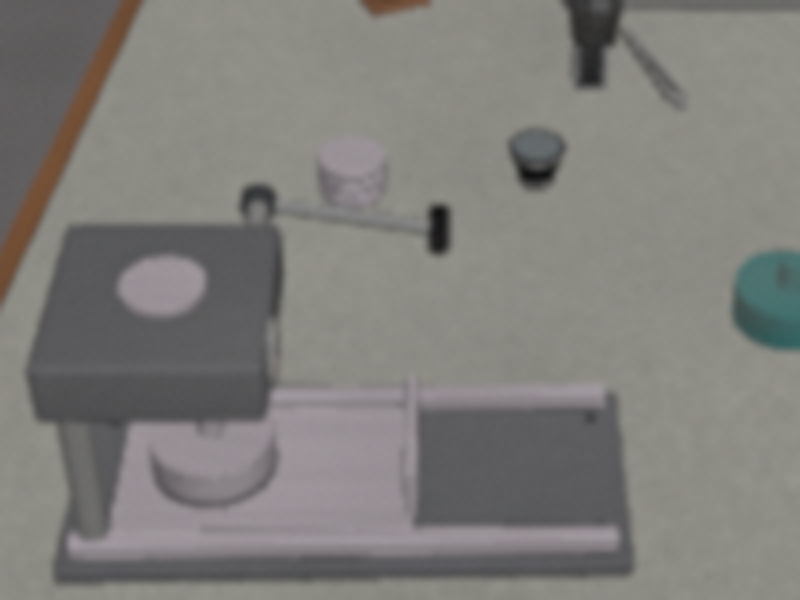

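The picture shows the carriage home, the cover flat under the head (crop 212,455) and the lever tip down at (438,229), z about 124. The gripper is clear of everything, so I'm handing in.

```bash
python3 -c "
from rig import bot
print(bot.finish_job())"
```

```text
the job is handed in; nothing more can be done
None
```

The job is handed in: the watch is on the cushion under the large cover, the carriage is home at its stop, and the lever is down at its stop; the hand-in gave no verdict back.

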